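# Seat the matching filter wheel on its splined spindle and hold it down

### The job

Change the wheel of the open filter changer on the optical table: take the medium of the three filter wheels, the one that suits the round recess, set it over the spindle, turn it until the splines mesh and slide it fully home, down against the spring collar until it sits on its seat. Do not let go: the program finishes while the robot still holds the wheel and keeps it pressed home, so that the retaining screw can be put in. Leave the other two wheels and the other things on the table where they are.

Things in the scene. Friction and masses are not known exactly. Their poses are not given: they have to be found in the camera images.
- wheel_medium_mid (a point): the wheel to fit: black disc 84 mm across, 6 mm thick, six coloured filters, and a bright hexagonal hub 42 mm across flats; 42 mm high over all, 100 g, lying flat, hub up. Point: on the axis, 21 mm above the underside; z up the axis, x through the middle of a flat, so flats are at 0, 60, 120... deg from x. Grip two opposite flats, 8 to 42 mm above the underside. Bore: see spline_top
- wheel_small_mid (a point): the small look-alike, disc 70 mm across, otherwise the same (same hub, same bore): to be left where it lies. Point and axes as on the medium wheel
- wheel_large_mid (a point): the large look-alike, disc 98 mm across, otherwise the same; too wide for the recess: to be left where it lies. Point and axes as on the medium wheel
- spline_top (a point): upright steel spindle, does not turn. Point: on its axis, level with the upper ends of its six ribs, 42 mm above the table; z up, x along a rib, ribs at 0, 60, 120... deg (31 mm across tips, 5.5 mm wide, core 22 mm). Above the point a plain nose 22 mm across, with a cone to 14 mm up. A wheel's bore fits with 1.2 mm play all round; behind each hub flat it has a groove for a rib
- spindle_seat (a point): on the spindle axis, level with the seat: the wheel's underside is here when fully home, 17 mm below spline_top, so its half-way point is then 21 mm above this point. The wheel slides down only if its x is within about 5 deg of the spindle's x, or a multiple of 60 deg from it; otherwise it rests on the ribs' upper ends, underside level with spline_top
- collar (a joint): brass spring collar, 47 mm across, round the foot of the spindle: travel in m, 0 up, growing as it is pressed down. A meshed wheel meets it 5 mm above the seat; it then pushes back with 4 N, rising to 8 N at 0.005 m (0.8 N per mm), where the disc meets the rigid seat: fully home. Unpressed, the spring lifts the wheel off the seat
- wheel_drive: the filter changer, fixed to the table: grey housing 112 x 112 mm, 32 mm high, with a round recess 90 mm across and 10 mm deep about the spindle, and a dark box on its +y side (to y = 0.110, 30 mm high). Origin under the spindle axis at table height, z up. Behind it stands a pale instrument 190 mm high, its front from about (0.55, 0.28) to (0.72, -0.02): keep the hand clear of it
- screw_jar: bystander: clear jar of screws with a black cap, 58 mm across, 56 mm high; origin under its centre
- lens_tube: bystander: black tube with a red cap, 32 mm across, 56 mm high; origin under its centre
- retaining_screw: bystander for now: brass screw standing on its knurled head, which is 32 mm across and 8 mm high; 28 mm high over all; origin under its centre
There are look-alikes about, which are no part of the job. What is shaped like the part that bears wheel_medium_mid but purple is not meant.

How it is judged:
By the outcome, as a careful person would: the job done as asked, in the order asked, and still so for the second after the job is handed in, while the arm keeps its last pose, push and grip.
It also fails if it takes over 38 s, if anything falls off the work surface, if the arm or the gripper's body presses on something with over 40 N, if the wrist force passes 120 N, or if a joint passes its speed limit or range.

### The arm

A 6-joint arm with a two-finger parallel gripper is mounted at the origin on the work surface; the furniture and walls round the work are solid. World frame = base frame: x ahead of the robot, y to its left, z up, the work surface at z = 0. Lengths are in m, angles in rad, forces in N, time in s.
With the tool pointing down it reaches from about 0.35 to 0.975 m from the base axis. Payload 4.9 kg.
Tool frame: the origin (TCP) lies at the very end of the fingers, on their centre line; the grasp point (between the pads) lies manip.grip_point_offset behind it (manip.grip_point_offset is the distance from the TCP to the grasp point, in m); z points along the fingers, y is the line along which they close (so a half turn about z gives the same grasp; the last joint's range is limited). The gripper opens to 85 mm and grips with 20 to 120 N. Pads are 22 mm wide; open, the fingers measure 114 mm over their backs; the gripper's body (76 mm by 85 mm) begins 54 mm behind the grasp point. The pads swing forward as they close: fully open they stand 13 mm farther back than shut.
Start: joints at [-1.305, 0.053, 1.613, -0, 1.476, -0.119], TCP at [0.235, -0.579, 0.231] pointing down, gripper open.
Joint ranges: [-3.01, 3.01], [-1.01, 2.22], [0.06, 2.58], [-1.02, 4.17], [0.09, 2.62], [-3.14, 3.14]. Speed limits (rad/s): [2.57, 2.57, 3.14, 3.14, 3.14, 3.14].

### API

Orientations are given as a unit quaternion [w, x, y, z].
In Python, from plant import manip gives the robot as it stands.
- The arm moves only by the shell command python3 -m crank 'ROWS' [OPENING]. ROWS is JSON, a list of rows, each an object of numbers: "x", "y", "z": the shift along the tool's x, y, z in cm; "turn": the turn about the tool's z in rad. In form: [{"x": .., "y": .., "z": .., "turn": ..}, ...]. A call has 1 to 5 rows; each row shifts and turns the commanded pose from where the row before left it, along the tool's axes as they then stand; what a row does not reach is not made up. A row lasts 1/10 s, in which the tool goes at most 50 mm and 8.59 degrees, less where a joint would pass 70% of its speed; a pose out of reach is approached as far as the arm can. A call with a gripper value outside its range is refused whole. OPENING is the opening in per cent of the stroke, from 0 (shut) to 100 (fully open), set as the call begins (- or left out, the last holds). The fingers move at their own pace and stop on an object; the grip force is fixed at half the most. Time passes only in rows, so rows that do not move let the fingers close. It gives the time, the measured TCP pose, the force, the opening and the grip force at its end, in the units of the state.
- manip.state(): the state, without advancing time (a new reading comes with each control period).
- manip.grab_frame(name): name is "scene" or "top" or "wrist"; returns (picture, depth): 384x512x3 uint8, red, green, blue; 384x512 float32, m along the optical axis (not along the pixel's ray), 0 where there is no reading.
- manip.camera_model(name): a dict with "mtx" (3x3 intrinsics, pixels), "world_to_cam" (4x4, takes a point from world to camera coordinates). Camera axes: x right, y down, z forward; pixel columns grow to the right and rows downward; lengths in m; the calibration is good to about 2 mm. A picture is of the moment at which its call begins: read the wrist's pose just before it. camera_model takes no time and is no camera call; for the wrist camera it gives the pose at the moment of the call.
- manip.job_done(): hands the job in; it is judged then, once.
The state is a dict: "time": time; "joint_pos": joint angles; "joint_vel": joint speeds; "joint_efforts": joint torques, N m; "tool_pos": TCP position; "tool_rot": TCP orientation; "contact_force": force on the tool from outside, world axes, zero at the start; "ft_torque": the same for the moment, N m; "gripper_width": opening from 0.0 (shut) to 1.0 (fully open); "grasp_force": force on a finger pad.
Only numpy, scipy, OpenCV 4.12 (cv2) and the standard library are available. Lean on these libraries where they do the work, as an engineer would, in place of code of your own. Each camera call takes 0.05 s, during which the arm holds its last target. There are 200 camera calls.

## Working session

There is one attempt and no reset: what is moved stays moved. The work goes in short steps, Python scripts to look and compute and a shell command to move; the robot and the scene stay as the last step left them, time stands still between calls to the robot, and variables do not carry over. Pictures are saved under pics/ and viewed, at most 10 in all, crops included, and the job is handed in when it is done.

```bash
mkdir -p pics; ls
python3 - <<'E'
from plant import manip
import cv2,numpy as np
print(manip.state()); print(manip.grip_point_offset)
for n in("top","scene"):
    p,d=manip.grab_frame(n); cv2.imwrite(f"pics/{n}0.png",p[:,:,::-1]); np.savez(f"{n}0.npz",p=p,d=d,**manip.camera_model(n))
E
```

```text
pics
{'time': 0.0, 'joint_pos': array([-1.30500211e+00,  5.33501245e-02,  1.61432156e+00,  3.38041706e-05,
        1.47599700e+00, -1.19039449e-01]), 'joint_vel': array([ 0.00059738, -0.00038861,  0.0004597 ,  0.00057225, -0.00053786,
       -0.00010974]), 'joint_efforts': array([ 6.87540833e-04, -3.93678689e+01, -3.70177138e+01, -9.96902827e-05,
        7.09900531e-03, -1.05230879e-05]), 'tool_pos': array([ 0.23444699, -0.57867856,  0.23005073]), 'tool_rot': array([-1.03645339e-03,  9.81544707e-01,  1.91229992e-01, -5.93191105e-05]), 'contact_force': array([-0.08220117, -0.60093916, -0.4186882 ]), 'ft_torque': array([-0.01291202, -0.04339296,  0.00576392]), 'grasp_force': 0.0, 'gripper_width': 1.0004309950706087}
0.0187
```

View pics/top0.png

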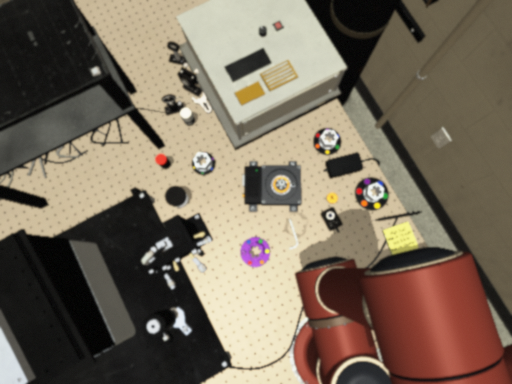

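View pics/scene0.png

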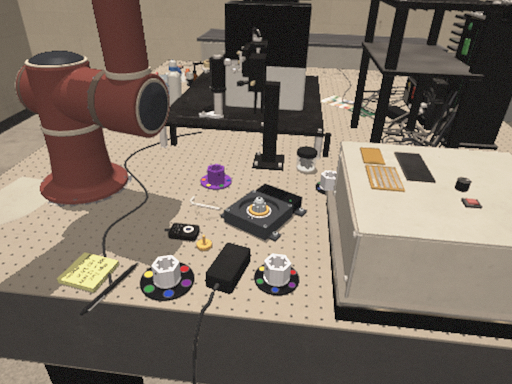

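The top view shows three black wheels, at (203,162), (327,140) and (372,193). A purple look-alike is at (256,252) and the changer at (281,185). I'll measure the disc diameters next.

```bash
cat > h.py <<'E'
import numpy as np,cv2
def cloud(d,mtx,w2c):
    v,u=np.mgrid[:d.shape[0],:d.shape[1]]
    c=np.stack([(u-mtx[0,2])/mtx[0,0]*d,(v-mtx[1,2])/mtx[1,1]*d,d,np.ones_like(d)],-1)
    return (c@np.linalg.inv(w2c).T)[...,:3]
def at_z(uv,z,mtx,w2c):
    "world points on plane z for pixels"
    T=np.linalg.inv(w2c); uv=np.atleast_2d(uv).astype(float)
    r=np.c_[uv,np.ones(len(uv))]@np.linalg.inv(mtx).T@T[:3,:3].T
    o=T[:3,3]; return o+r*((z-o[2])/r[:,2])[:,None]
E
python3 - <<'E'
import numpy as np,cv2
from h import *
f=np.load("top0.npz");p=f['p'];P=cloud(f['d'],f['mtx'],f['world_to_cam'])
print(np.linalg.inv(f['world_to_cam'])[:3,3])
for n,(u,v) in dict(A=(203,162),B=(327,140),C=(372,193),purple=(256,252),drive=(281,185)).items():
    w=P[v-22:v+23,u-22:u+23].reshape(-1,3); c=P[v,u]
    top=w[(w[:,2]>.034)&(w[:,2]<.05)]; hub=top[np.linalg.norm(top[:,:2]-c[:2],axis=1)<.035]
    m=np.median(hub,0) if len(hub) else c
    # dark disc outline from colour: table is bright
    g=p[v-22:v+23,u-22:u+23].astype(int).max(2)
    print(n,c.round(3),m.round(3),len(hub))
    for e in range(0,1): 
        r=np.linalg.norm(w[:,:2]-m[:2],axis=1); h=w[:,2]; 
        print('  z by radius',[(k,round(float(np.median(h[(r>k/1e3-.003)&(r<k/1e3+.003)]))*1e3,1)) for k in range(24,60,4)])
ims=[cv2.resize(p[v-25:v+25,u-25:u+25,::-1],(260,260),interpolation=cv2.INTER_CUBIC) for u,v in [(203,162),(327,140),(372,193)]]
cv2.imwrite("pics/crop1.png",np.hstack(ims))
E
```

```text
[0.2340144  0.19966142 1.0648485 ]
A [0.518 0.377 0.002] [0.512 0.378 0.041] 114
  z by radius [(24, 10.3), (28, 5.1), (32, 4.4), (36, -0.0), (40, -0.9), (44, -0.4), (48, -0.3), (52, -0.4), (56, -0.6)]
B [0.596 0.013 0.   ] [0.592 0.015 0.041] 121
  z by radius [(24, 11.0), (28, 5.3), (32, 5.5), (36, 5.4), (40, 4.3), (44, -0.0), (48, -0.5), (52, -0.1), (56, -0.4)]
C [ 0.44  -0.117 -0.001] [ 0.436 -0.112  0.041] 125
  z by radius [(24, 7.9), (28, 5.6), (32, 5.4), (36, 5.4), (40, 5.5), (44, 5.5), (48, 3.0), (52, -0.4), (56, -0.8)]
purple [0.262 0.213 0.002] [0.263 0.217 0.042] 112
  z by radius [(24, 6.6), (28, 5.4), (32, 5.7), (36, 5.5), (40, 4.4), (44, -0.1), (48, -0.8), (52, -0.3), (56, -0.5)]
drive [0.445 0.15  0.054] [0.447 0.149 0.042] 34
  z by radius [(24, 25.0), (28, 22.4), (32, 21.8), (36, 21.6), (40, 22.4), (44, 24.1), (48, 29.7), (52, 30.4), (56, 30.9)]
```

View pics/crop1.png

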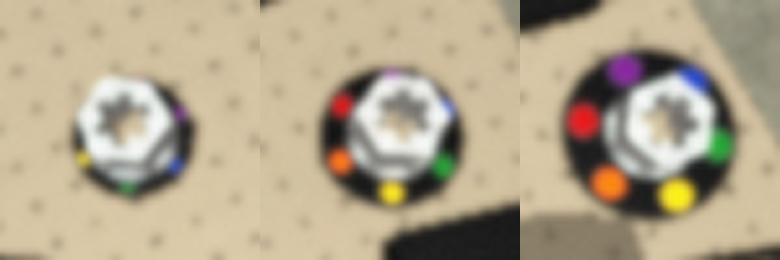

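B (327,140), about (0.592, 0.015), has a disc edge at 42 mm radius, so it is the medium wheel. A is the small one, C the large one, and the purple one isn't meant. Moving above B now.

```bash
python3 -m crank '[{"x":3.9,"y":-3.0},{"x":3.9,"y":-3.0},{"x":3.9,"y":-3.0},{"x":3.9,"y":-3.0},{"x":3.9,"y":-3.0}]'; python3 -m crank '[{"x":3.9,"y":-3.0},{"x":3.9,"y":-3.0},{"x":3.9,"y":-3.0},{"x":3.9,"y":-3.0},{"x":3.9,"y":-3.0}]'
```

```text
schema error: expected keys x, y, z, turn
schema error: expected keys x, y, z, turn
```

```bash
python3 -m crank '[{"x":3.9,"y":-3.0},{"x":3.9,"y":-3.0},{"x":2,"y":-1.5},{}]'
cat > look.py <<'E'
import sys,numpy as np,cv2
from plant import manip
from h import *
n=sys.argv[1]; s=manip.state(); cm=manip.camera_model("wrist"); p,d=manip.grab_frame("wrist")
np.savez(n+".npz",p=p,d=d,**cm); cv2.imwrite(f"pics/{n}.png",p[:,:,::-1])
print(s['time'],s['tool_pos'].round(4),s['tool_rot'].round(4),s['joint_pos'].round(2)); T=np.linalg.inv(cm['world_to_cam']);print(T.round(3))
E
python3 look.py w1
```

```text
0.1 [ 0.2345 -0.5787  0.2302] [-9.000e-04  9.816e-01  1.912e-01 -1.000e-04] [-1.3   0.05  1.61  0.    1.48 -0.12]
[[ 0.376 -0.878 -0.295  0.31 ]
 [-0.926 -0.357 -0.119 -0.548]
 [-0.001  0.317 -0.948  0.373]
 [ 0.     0.     0.     1.   ]]schema error: expected keys x, y, z, turn
```

View pics/w1.png

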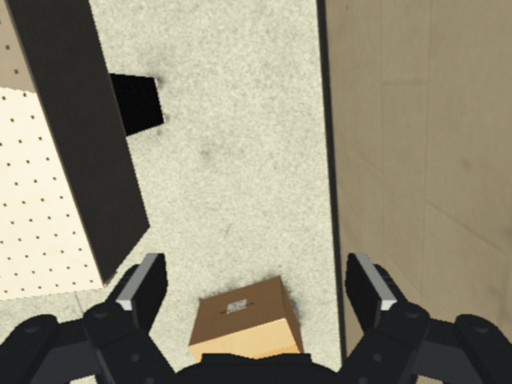

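Every key is required. While I'm here, I'll estimate the hub angle and the obstacles near B from the top view.

```bash
python3 -m crank '[{"x":3.9,"y":-3.0,"z":0,"turn":0},{"x":3.9,"y":-3.0,"z":0,"turn":0},{"x":3.9,"y":-3.0,"z":0,"turn":0},{"x":3.9,"y":-3.0,"z":0,"turn":0},{"x":3.9,"y":-3.0,"z":0,"turn":0}]'; python3 -m crank '[{"x":3.9,"y":-3.0,"z":0,"turn":0},{"x":3.9,"y":-3.0,"z":0,"turn":0},{"x":3.9,"y":-3.0,"z":0,"turn":0},{"x":3.9,"y":-3.0,"z":0,"turn":0},{"x":3.9,"y":-3.0,"z":0,"turn":0}]'
python3 - <<'E'
import numpy as np
from h import *
f=np.load("top0.npz");P=cloud(f['d'],f['mtx'],f['world_to_cam']).reshape(-1,3)
for n,c,lo in(("B",(.592,.015),.047),("drive",(.447,.149),.085)):
    q=P[:,:2]-c; r=np.hypot(*q.T); a=np.degrees(np.arctan2(q[:,1],q[:,0]))
    for k in range(-180,180,20):
        m=(r>lo)&(r<.13)&(P[:,2]>.01)&(abs(a-k-10)<10)
        if m.any(): print(n,k,k+20,'nearest',r[m].min().round(3),'h',P[m,2].max().round(3))
E
```

```text
time: 0.65
tool_pos: [0.3595, -0.3652, 0.231]
tool_rot: [-0.0, 0.982, 0.191, 0.0]
contact_force: [1.1, -0.1, 0.0]
gripper_width: 0.995
grasp_force: 0.0
time: 1.15
tool_pos: [0.484, -0.1528, 0.2312]
tool_rot: [0.0, 0.982, 0.191, 0.0]
contact_force: [0.7, -0.9, -1.2]
gripper_width: 0.998
grasp_force: 0.0
B -180 -160 nearest 0.061 h 0.041
B -160 -140 nearest 0.061 h 0.04
B -140 -120 nearest 0.067 h 0.04
B -120 -100 nearest 0.089 h 0.037
B -20 0 nearest 0.113 h 0.19
B 0 20 nearest 0.099 h 0.189
B 20 40 nearest 0.097 h 0.19
B 40 60 nearest 0.098 h 0.19
B 60 80 nearest 0.114 h 0.185
B 120 140 nearest 0.115 h 0.034
B 140 160 nearest 0.127 h 0.032
B 160 180 nearest 0.063 h 0.037
drive 40 60 nearest 0.085 h 0.033
drive 60 80 nearest 0.085 h 0.033
drive 80 100 nearest 0.085 h 0.037
drive 100 120 nearest 0.085 h 0.034
drive 120 140 nearest 0.086 h 0.031
```

```bash
python3 -m crank '[{"x":4,"y":-2.8,"z":0,"turn":0},{"x":4,"y":-2.8,"z":0,"turn":0},{"x":4,"y":-2.8,"z":0,"turn":0},{"x":4,"y":-2.8,"z":0,"turn":0},{"x":0,"y":0,"z":0,"turn":0.14}]' 75; python3 -m crank '[{"x":0,"y":0,"z":0,"turn":0.14},{"x":0,"y":0,"z":0,"turn":0.14},{"x":0,"y":0,"z":0,"turn":0.14},{"x":0,"y":0,"z":0,"turn":0.14},{"x":0,"y":0,"z":0,"turn":0.14}]'
python3 look.py w2
```

```text
time: 1.65
tool_pos: [0.5912, 0.0137, 0.2305]
tool_rot: [-0.001, 0.992, 0.123, -0.0]
contact_force: [-0.6, -1.1, 0.5]
gripper_width: 0.75
grasp_force: 0.0
time: 2.15
tool_pos: [0.5895, 0.0091, 0.2308]
tool_rot: [0.0, 0.974, -0.228, -0.0]
contact_force: [-0.6, -0.2, 0.4]
gripper_width: 0.747
grasp_force: 0.0
2.15 [0.5895 0.0091 0.2308] [ 0.000e+00  9.736e-01 -2.284e-01 -4.000e-04] [-0.11 -0.03  1.7   0.    1.48  1.92]
[[-0.444 -0.85  -0.285  0.663]
 [-0.896  0.421  0.14  -0.027]
 [ 0.001  0.318 -0.948  0.373]
 [ 0.     0.     0.     1.   ]]
```

View pics/w2.png

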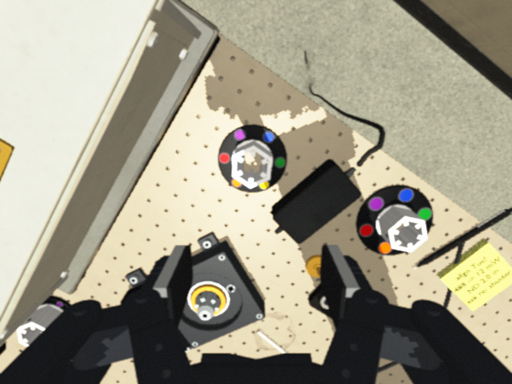

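The wrist view shows the medium wheel at (252,160) and the spindle at (210,300). I'll fit the hub hexagon and check the spindle ribs in the same frame.

```bash
cat > fit.py <<'E'
import sys,numpy as np,cv2
from h import *
def hub(f,c,zlo=.038,zhi=.046,r=.035):
    P=cloud(f['d'],f['mtx'],f['world_to_cam']).reshape(-1,3)
    m=(np.hypot(*(P[:,:2]-c).T)<r)&(P[:,2]>zlo)&(P[:,2]<zhi); q=P[m,:2]
    best=[]
    for a in np.radians(np.arange(0,60,1)):
        w=[];c3=[]
        for k in range(3):
            n=np.array([np.cos(a+k*np.pi/3),np.sin(a+k*np.pi/3)]); s=np.sort(q@n); w.append(s[-4]-s[3]); c3.append((s[-4]+s[3])/2)
        best.append((np.mean(w),np.degrees(a),np.round(w,4)))
    b=min(best,key=lambda t:t[0])
    (cx,cy),R=cv2.minEnclosingCircle(q.astype(np.float32))
    return m.sum(),b,(round(cx,4),round(cy,4)),R,np.median(P[m,2]),q
E
python3 - <<'E'
from fit import *
f=dict(np.load("w2.npz")); print(hub(f,(.592,.015))[:5]); print(hub(dict(np.load("top0.npz")),(.592,.015))[:5])
p=f['p']; a=p[120:200,212:292,::-1]; b=p[260:340,170:250,::-1]
cv2.imwrite("pics/c2.png",np.hstack([cv2.resize(x,(400,400),interpolation=cv2.INTER_CUBIC) for x in(a,b)]))
P=cloud(f['d'],f['mtx'],f['world_to_cam']); 
q=P.reshape(-1,3); m=(np.hypot(q[:,0]-.447,q[:,1]-.149)<.02); t=q[m]
for lo,hi in((.038,.044),(.046,.058),(.02,.03)): k=(t[:,2]>lo)&(t[:,2]<hi); print(lo,k.sum(),t[k].mean(0))
k=(q[:,2]>.028)&(q[:,2]<.036)&(np.hypot(q[:,0]-.447,q[:,1]-.149)<.085);print(cv2.minAreaRect(q[k,:2].astype(np.float32)))
E
```

```text
(np.int64(688), (np.float64(0.041764034978361064), np.float64(59.00000000000001), array([0.0415, 0.0418, 0.042 ])), (0.5915, 0.0134), 0.02403637394309044, np.float64(0.04168291613290162))
(np.int64(100), (np.float64(0.0402614151762648), np.float64(58.00000000000001), array([0.0398, 0.0397, 0.0413])), (0.5916, 0.0146), 0.023701755329966545, np.float64(0.041585363810178855))
0.038 124 [0.45707322 0.14356329 0.04108405]
0.046 225 [0.45477387 0.14590863 0.05300538]
0.02 163 [0.44955344 0.14290692 0.02650423]
((0.4515638053417206, 0.1545127034187317), (0.11366356909275055, 0.12530486285686493), 1.4055448770523071)
```

View pics/c2.png

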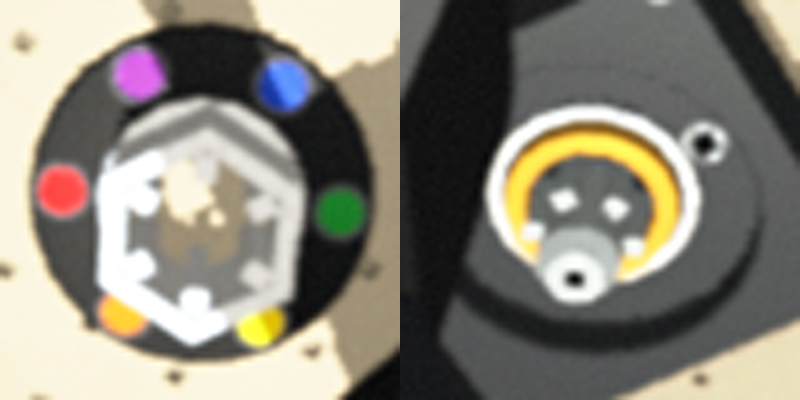

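Rib tops show at crop positions (565,200), (617,207), (533,232) and (634,245). I'll project them to z = 0.042 and fit centre and angle.

Run:
```python
from fit import *
from scipy.optimize import least_squares
f=dict(np.load("w2.npz")); g=cv2.cvtColor(f['p'],cv2.COLOR_RGB2GRAY).astype(float)
uv=[]
for u,v in ((203,300),(213.4,301.4),(196.6,306.4),(216.8,309)):
    ui,vi=int(round(u)),int(round(v)); Y,X=np.mgrid[vi-2:vi+3,ui-2:ui+3]; w=np.clip(g[vi-2:vi+3,ui-2:ui+3]-150,0,None)
    uv.append(((w*X).sum()/w.sum(),(w*Y).sum()/w.sum()))
uv=np.array(uv); print(uv.round(1))
for pts in (uv,np.array(((203,300),(213.4,301.4),(196.6,306.4),(216.8,309)))):
    q=at_z(pts,.042,f['mtx'],f['world_to_cam'])[:,:2]; print(q.round(4).tolist())
    c0=np.array([.45,.146]); best=None
    for a0 in np.radians([0,20,40]):
        def res(x):
            d=q-x[:2]; a=np.arctan2(d[:,1],d[:,0]); k=np.round((a-x[2])/(np.pi/3)); a=x[2]+k*np.pi/3
            return (d-.01325*np.c_[np.cos(a),np.sin(a)]).ravel()
        r=least_squares(res,[*c0,a0]); 
        if best is None or r.cost<best.cost: best=r
        print(r.x[:2].round(4),np.degrees(r.x[2])%60,(r.fun*1e3).round(1))
```

```text
[[202.5 299.6]
 [212.7 301.2]
 [196.3 306.2]
 [216.9 309.4]]
[[0.4648, 0.1458], [0.457, 0.1354], [0.4595, 0.1579], [0.4435, 0.1366]]
[0.4516 0.1473] 53.4996018694768 [ 0.1 -0.   0.1  0.2  0.  -0.1 -0.2 -0.1]
[0.4516 0.1473] 53.49958676444082 [ 0.1 -0.   0.1  0.2  0.  -0.1 -0.2 -0.1]
[0.4516 0.1473] 53.499585996305946 [ 0.1 -0.   0.1  0.2  0.  -0.1 -0.2 -0.1]
[[0.464, 0.1455], [0.4563, 0.1348], [0.4591, 0.1576], [0.4441, 0.1365]]
[0.4512 0.147 ] 53.812315251523344 [-0.4 -0.  -0.3 -0.1  0.  -0.1  0.7  0.2]
[0.4512 0.147 ] 53.81317863700785 [-0.4 -0.  -0.3 -0.1  0.  -0.1  0.7  0.2]
[0.4512 0.147 ] 53.811911875700496 [-0.4 -0.  -0.3 -0.1  0.  -0.1  0.7  0.2]
```

Fit residuals are about 0.2 mm. The spindle is at (0.4515, 0.147) with ribs at −6.5°. The wheel is at (0.5915, 0.0135) with flats at −1°. Aligning and descending part way.

```bash
python3 -m crank '[{"x":0,"y":-0.5,"z":0,"turn":0.08},{"x":0,"y":0,"z":4.5,"turn":0},{"x":0,"y":0,"z":4.5,"turn":0},{"x":0,"y":0,"z":4.5,"turn":0},{"x":0,"y":0,"z":0,"turn":0}]'
python3 look.py w3
python3 - <<'E'
from fit import *
from plant import manip
f=dict(np.load("w3.npz")); r=hub(f,(.5915,.0135)); print(r[:5]); s=manip.state(); q=s['tool_rot']; yaw=2*np.arctan2(q[2],q[1])
d=np.array(r[2])-s['tool_pos'][:2]; print('yaw',np.degrees(yaw),'dx,dy tool cm',100*(d@[np.cos(yaw),np.sin(yaw)]),100*(d@[np.sin(yaw),-np.cos(yaw)]))
E
```

```text
time: 2.7
tool_pos: [0.5859, 0.0141, 0.0881]
tool_rot: [0.001, 0.965, -0.263, -0.008]
contact_force: [-1.1, -0.7, -0.4]
gripper_width: 0.752
grasp_force: 0.0
2.7 [0.5859 0.0141 0.0881] [ 0.0013  0.9646 -0.2635 -0.0076] [-0.1   0.1   1.81 -0.    1.24  2.  ]
[[-0.507 -0.812 -0.288  0.658]
 [-0.862  0.481  0.162 -0.027]
 [ 0.007  0.33  -0.944  0.229]
 [ 0.     0.     0.     1.   ]]
(np.int64(1962), (np.float64(0.04221786591438174), np.float64(59.00000000000001), array([0.0419, 0.0425, 0.0422])), (0.5911, 0.0138), 0.024355852976441383, np.float64(0.0416439916377309))
yaw -30.577080003238592 dx,dy tool cm 0.20012180707546764 -0.11085669496485472
```

View pics/w3.png

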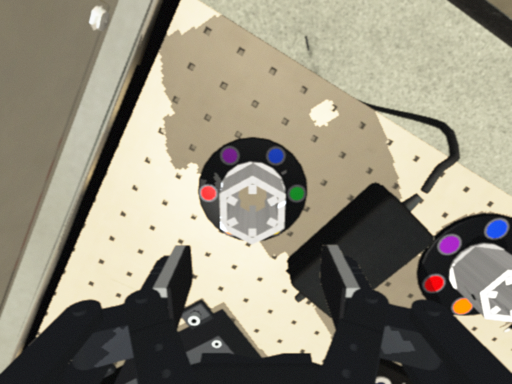

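The fingers straddle the hub line with the hub at (252,205), and flats are parallel to the pads. The pose wasn't settled, so I'll hold one row.

```bash
python3 -m crank '[{"x":0,"y":0,"z":0,"turn":0},{"x":0,"y":0,"z":0,"turn":0}]'; python3 -c "
from plant import manip
s=manip.state();print(s['tool_pos'],s['tool_rot'].round(4))"
```

```text
time: 2.95
tool_pos: [0.5944, 0.0133, 0.1001]
tool_rot: [-0.0, 0.964, -0.264, 0.003]
contact_force: [0.2, 0.0, 0.4]
gripper_width: 0.749
grasp_force: 0.0
[0.59437214 0.01332484 0.10011317] [-5.000e-04  9.645e-01 -2.641e-01  3.000e-03]
```

The arm overshoots on abrupt stops, so I'll ramp the descent.

```bash
python3 -m crank '[{"x":0,"y":0,"z":0,"turn":0},{"x":0,"y":0,"z":1.2,"turn":0},{"x":0,"y":0,"z":2.2,"turn":0},{"x":0,"y":0,"z":2.2,"turn":0},{"x":0,"y":0,"z":1.4,"turn":0}]';python3 -m crank '[{"x":0,"y":0,"z":0.7,"turn":0},{"x":0,"y":0,"z":0.3,"turn":0},{"x":0,"y":0,"z":0,"turn":0},{"x":0,"y":0,"z":0,"turn":0}]'
```

```text
time: 3.45
tool_pos: [0.5909, 0.0136, 0.0243]
tool_rot: [0.0, 0.964, -0.264, -0.001]
contact_force: [-0.5, -0.4, -0.5]
gripper_width: 0.751
grasp_force: 0.0
time: 3.85
tool_pos: [0.5928, 0.0135, 0.0174]
tool_rot: [-0.0, 0.964, -0.264, 0.001]
contact_force: [0.6, 0.4, 0.2]
gripper_width: 0.749
grasp_force: 0.0
```

```bash
python3 -m crank '[{"x":0,"y":0,"z":0.3,"turn":0},{"x":0,"y":0,"z":0.3,"turn":0},{"x":0,"y":0,"z":0,"turn":0},{"x":0,"y":0,"z":0,"turn":0}]'; python3 -m crank '[{"x":0,"y":0,"z":0,"turn":0},{"x":0,"y":0,"z":0,"turn":0},{"x":0,"y":0,"z":0,"turn":0},{"x":0,"y":0,"z":0,"turn":0},{"x":0,"y":0,"z":0,"turn":0}]' 20; python3 -m crank '[{"x":0,"y":0,"z":0,"turn":0},{"x":0,"y":0,"z":0,"turn":0},{"x":0,"y":0,"z":0,"turn":0},{"x":0,"y":0,"z":0,"turn":0}]'
```

```text
time: 4.25
tool_pos: [0.5918, 0.0136, 0.0102]
tool_rot: [0.0, 0.964, -0.264, -0.0]
contact_force: [-1.3, -0.0, 0.3]
gripper_width: 0.753
grasp_force: 0.0
time: 4.75
tool_pos: [0.5923, 0.0135, 0.0107]
tool_rot: [-0.0, 0.964, -0.264, 0.0]
contact_force: [1.4, -0.2, 2.2]
gripper_width: 0.479
grasp_force: 61.9
time: 5.15
tool_pos: [0.5923, 0.0135, 0.0106]
tool_rot: [-0.0, 0.964, -0.264, 0.0]
contact_force: [0.8, -0.8, 3.6]
gripper_width: 0.482
grasp_force: 62.0
```

Gripped: the width of 0.48 matches about 42 mm. Lifting gently and checking the held wheel.

```bash
python3 -m crank '[{"x":0,"y":0,"z":-0.5,"turn":0},{"x":0,"y":0,"z":-1.2,"turn":0},{"x":0,"y":0,"z":-2,"turn":0},{"x":0,"y":0,"z":-2,"turn":0},{"x":0,"y":0,"z":-1.5,"turn":0}]';python3 -m crank '[{"x":0,"y":0,"z":-1.2,"turn":0},{"x":0,"y":0,"z":-0.6,"turn":0},{"x":0,"y":0,"z":0,"turn":0},{"x":0,"y":0,"z":0,"turn":0},{"x":0,"y":0,"z":0,"turn":0}]'
python3 look.py w4
python3 - <<'E'
from fit import *
f=dict(np.load("w4.npz")); P=cloud(f['d'],f['mtx'],f['world_to_cam']).reshape(-1,3)
m=np.hypot(P[:,0]-.591,P[:,1]-.0135)<.03; print(np.histogram(P[m,2],bins=np.arange(0.05,.2,.005)))
E
```

```text
time: 5.65
tool_pos: [0.5921, 0.0135, 0.084]
tool_rot: [-0.0, 0.964, -0.264, 0.0]
contact_force: [0.3, -0.8, -1.3]
gripper_width: 0.479
grasp_force: 61.6
time: 6.15
tool_pos: [0.5911, 0.0136, 0.099]
tool_rot: [0.0, 0.964, -0.264, -0.001]
contact_force: [-0.6, -0.5, -0.7]
gripper_width: 0.487
grasp_force: 61.7
6.15 [0.5911 0.0136 0.099 ] [ 2.000e-04  9.644e-01 -2.644e-01 -1.100e-03] [-0.1   0.09  1.8   0.    1.25  2.  ]
[[-0.509 -0.816 -0.275  0.661]
 [-0.861  0.483  0.161 -0.028]
 [ 0.002  0.319 -0.948  0.241]
 [ 0.     0.     0.     1.   ]]
(array([   0,    0,    0,    0,    0,    0,    0,   52, 1693, 1078,  616,
        789,  886, 1103, 1312, 2972, 2678,  864,  260,  298,  413,  414,
         93,  692, 1837, 2653, 2438,  854,    0,    0]), array([0.05 , 0.055, 0.06 , 0.065, 0.07 , 0.075, 0.08 , 0.085, 0.09 ,
       0.095, 0.1  , 0.105, 0.11 , 0.115, 0.12 , 0.125, 0.13 , 0.135,
       0.14 , 0.145, 0.15 , 0.155, 0.16 , 0.165, 0.17 , 0.175, 0.18 ,
       0.185, 0.19 , 0.195, 0.2  ]))
```

View pics/w4.png

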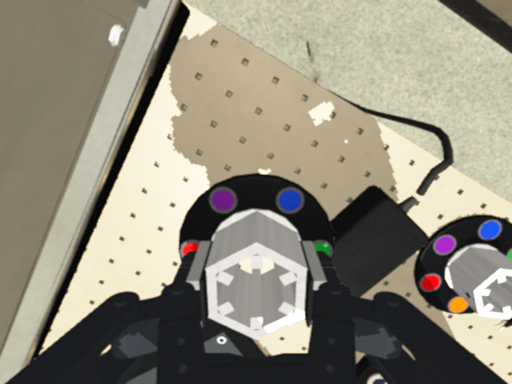

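The wheel is held level, with the hub hexagon vertices at about (257,243), (305,264), (304,313), (257,335), (208,312) and (206,265). I'll work out its centre relative to the TCP.

Run:
```python
from fit import *
from plant import manip
s=manip.state(); t=s['tool_pos']; print(t)
f=dict(np.load("w4.npz"));v=np.array([(257,243),(305,264),(304,313),(257,335),(208,312),(206,265)])
q=at_z(v,.099-.0104+.042,f['mtx'],f['world_to_cam'])[:,:2]; c=q.mean(0); d=q-c
print(c, np.hypot(*d.T).round(4), (np.degrees(np.arctan2(d[:,1],d[:,0]))%60).round(1))
c2=hub(f,c,.126,.1345,.026); print(c2[:5])
yaw=np.radians(-30.65); ex=np.array([np.cos(yaw),np.sin(yaw)]); ey=np.array([np.sin(yaw),-np.cos(yaw)])
o=c-np.array([.5911,.0136]); print('offset tool',o@ex,o@ey)
```

```text
[0.59120339 0.01360406 0.09912493]
[0.59219537 0.01266472] [0.0219 0.0234 0.0237 0.0235 0.0235 0.0236] [28.6 31.5 29.8 30.3 27.7 28.9]
(np.int64(5110), (np.float64(0.045017805485385955), np.float64(1.0), array([0.0436, 0.0482, 0.0432])), (0.5922, 0.0126), 0.025999311357736588, np.float64(0.1299868656987562))
offset tool 0.0014191445317843349 0.0002462093664030598
```

```bash
python3 -m crank '[{"x":-1.5,"y":-0.3,"z":0,"turn":0},{"x":-3.5,"y":-0.6,"z":0,"turn":0},{"x":-4.5,"y":-0.7,"z":0,"turn":0},{"x":-4.5,"y":-0.7,"z":0,"turn":0},{"x":-4.5,"y":-0.7,"z":0,"turn":0}]';python3 -m crank '[{"x":-3.5,"y":-0.6,"z":0,"turn":0},{"x":-2.5,"y":-0.4,"z":0,"turn":0.05},{"x":-1.2,"y":-0.3,"z":0,"turn":0.05},{"x":-0.6,"y":0,"z":0,"turn":0},{"x":0,"y":0,"z":0,"turn":0}]'
python3 -m crank '[{"x":0,"y":0,"z":0,"turn":0},{"x":0,"y":0,"z":0,"turn":0},{"x":0,"y":0,"z":0,"turn":0}]'
python3 look.py w5
```

```text
time: 6.7
tool_pos: [0.4456, 0.1349, 0.0996]
tool_rot: [-0.0, 0.964, -0.265, -0.001]
contact_force: [-0.7, 1.0, 0.1]
gripper_width: 0.482
grasp_force: 61.7
time: 7.2
tool_pos: [0.3874, 0.1859, 0.1]
tool_rot: [0.0, 0.95, -0.311, -0.0]
contact_force: [-0.0, -1.4, -0.7]
gripper_width: 0.48
grasp_force: 61.6
time: 7.5
tool_pos: [0.3888, 0.1852, 0.1003]
tool_rot: [0.0, 0.95, -0.313, -0.0]
contact_force: [-0.3, 0.5, -1.5]
gripper_width: 0.484
grasp_force: 61.6
7.5 [0.3888 0.1852 0.1003] [ 1.000e-04  9.499e-01 -3.127e-01 -0.000e+00] [ 0.27 -0.32  2.18 -0.    1.29  2.48]
[[-0.593 -0.763 -0.256  0.454]
 [-0.805  0.563  0.187  0.137]
 [ 0.001  0.317 -0.948  0.243]
 [ 0.     0.     0.     1.   ]]
```

View pics/w5.png

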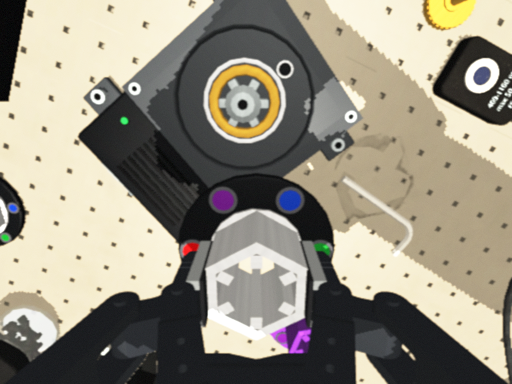

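The spindle is unobstructed at (242,103) with all six ribs visible. I'll fit its centre and angle to the rib contrast, in the same frame as the hub.

Run:
```python
from fit import *
f=dict(np.load("w5.npz")); g=cv2.GaussianBlur(cv2.cvtColor(f['p'],cv2.COLOR_RGB2GRAY),(0,0),.7)
W=f['world_to_cam'];K=f['mtx']
def samp(xy,z):
    X=np.c_[xy,np.full(len(xy),z),np.ones(len(xy))]@W.T; u=X[:,:3]@K.T; u=u[:,:2]/u[:,2:]
    return cv2.remap(g,u[:,0].astype(np.float32),u[:,1].astype(np.float32),cv2.INTER_LINEAR).astype(float).ravel()
c0=at_z([(242,103)],.052,K,W)[0,:2]; print('c0',c0)
R,L=np.meshgrid([.012,.013,.014,.015],[-.002,-.001,0,.001,.002]); rib=np.c_[R.ravel(),L.ravel()]
def score(c,a):
    s=0
    for k in range(6):
        for off,sg in((0,1),(np.pi/6,-1)):
            b=a+k*np.pi/3+off; rt=np.array([[np.cos(b),-np.sin(b)],[np.sin(b),np.cos(b)]])
            s+=sg*samp(rib@rt.T+c,.042).mean()
    return s
res=[(score(c0+[dx,dy],np.radians(a)),dx,dy,a) for dx in np.arange(-.004,.0041,.0005) for dy in np.arange(-.004,.0041,.0005) for a in range(0,60,2)]
res.sort(reverse=True)
for r in res[:5]: print(round(r[0],1),(c0+r[1:3]).round(4),r[3])
top=np.array(res[:15]); sp=c0+top[:,1:3].mean(0); print('spindle',sp,'ang',top[:,3].mean())
v=np.array([(257,243),(305,264),(304,313),(257,335),(208,312),(206,265)])
q=at_z(v,.1003-.0104+.042,K,W)[:,:2]; c=q.mean(0); d=q-c; print('hub',c,(np.degrees(np.arctan2(d[:,1],d[:,0]))%60-30).mean())
yaw=2*np.arctan2(-.3127,.9499); ex=np.array([np.cos(yaw),np.sin(yaw)]); ey=np.array([np.sin(yaw),-np.cos(yaw)])
print('yaw',np.degrees(yaw)); e=sp-c; print('move cm',100*e@ex,100*e@ey)
e=sp-np.array([.3888,.1852]); print('tcp->spindle cm',100*e@ex,100*e@ey)
```

```text
c0 [0.45242013 0.148185  ]
652.6 [0.4519 0.1482] 52
647.1 [0.4519 0.1482] 54
636.6 [0.4519 0.1487] 52
634.3 [0.4514 0.1482] 52
631.6 [0.4519 0.1487] 54
spindle [0.45185346 0.14825166] ang 52.666666666666664
hub [0.38977939 0.18411279] -6.308865270339619
yaw -36.44231918608979
move cm 7.1237793581105615 -0.8024151656826949
tcp->spindle cm 7.267148840693184 -0.7731306261136088
```

```bash
python3 -m crank '[{"x":0.8,"y":-0.1,"z":0,"turn":0},{"x":1.6,"y":-0.2,"z":0,"turn":0.01},{"x":1.9,"y":-0.2,"z":0,"turn":0},{"x":1.5,"y":-0.2,"z":0,"turn":0},{"x":0.9,"y":-0.1,"z":0,"turn":0}]';python3 -m crank '[{"x":0.4,"y":0,"z":0.3,"turn":0},{"x":0,"y":0,"z":0.8,"turn":0},{"x":0,"y":0,"z":0.8,"turn":0},{"x":0,"y":0,"z":0.4,"turn":0},{"x":0,"y":0,"z":0,"turn":0}]'
python3 -m crank '[{"x":0,"y":0,"z":0,"turn":0},{"x":0,"y":0,"z":0.2,"turn":0},{"x":0,"y":0,"z":0.2,"turn":0},{"x":0,"y":0,"z":0.2,"turn":0},{"x":0,"y":0,"z":0.2,"turn":0}]'
```

```text
time: 8.05
tool_pos: [0.4486, 0.1508, 0.1004]
tool_rot: [-0.0, 0.948, -0.318, 0.0]
contact_force: [-0.2, -0.1, -1.4]
gripper_width: 0.481
grasp_force: 61.6
time: 8.55
tool_pos: [0.4488, 0.1496, 0.0759]
tool_rot: [0.001, 0.949, -0.317, -0.001]
contact_force: [-0.4, -0.0, -0.6]
gripper_width: 0.473
grasp_force: 61.6
time: 9.05
tool_pos: [0.4501, 0.1495, 0.0692]
tool_rot: [-0.0, 0.948, -0.317, 0.0]
contact_force: [-0.3, 0.3, -1.1]
gripper_width: 0.48
grasp_force: 61.6
```

```bash
python3 -m crank '[{"x":0.05,"y":0,"z":0.2,"turn":0},{"x":0,"y":0,"z":0.2,"turn":0},{"x":0,"y":0,"z":0.2,"turn":0},{"x":0,"y":0,"z":0.2,"turn":0},{"x":0,"y":0,"z":0,"turn":0}]'; python3 -m crank '[{"x":0,"y":0,"z":0.2,"turn":0},{"x":0,"y":0,"z":0.2,"turn":0},{"x":0,"y":0,"z":0.2,"turn":0},{"x":0,"y":0,"z":0.1,"turn":0},{"x":0,"y":0,"z":0,"turn":0}]'
```

```text
time: 9.55
tool_pos: [0.4504, 0.1492, 0.0611]
tool_rot: [0.0, 0.948, -0.317, -0.0]
contact_force: [-1.4, -1.0, -0.9]
gripper_width: 0.482
grasp_force: 61.7
time: 10.05
tool_pos: [0.4512, 0.149, 0.0546]
tool_rot: [-0.0, 0.948, -0.317, 0.001]
contact_force: [3.6, -1.6, -0.3]
gripper_width: 0.484
grasp_force: 61.8
```

```bash
python3 -m crank '[{"x":0.05,"y":0,"z":0.1,"turn":0},{"x":0,"y":0,"z":0.1,"turn":0},{"x":0,"y":0,"z":0.1,"turn":0},{"x":0,"y":0,"z":0,"turn":0},{"x":0,"y":0,"z":0,"turn":0}]'; python3 -m crank '[{"x":0,"y":0,"z":0.1,"turn":0},{"x":0,"y":0,"z":0.1,"turn":0},{"x":0,"y":0,"z":0.1,"turn":0},{"x":0,"y":0,"z":0,"turn":0}]'
```

```text
time: 10.55
tool_pos: [0.4512, 0.1489, 0.0514]
tool_rot: [-0.0, 0.948, -0.317, 0.0]
contact_force: [4.4, -1.7, 0.3]
gripper_width: 0.486
grasp_force: 61.9
time: 10.95
tool_pos: [0.4512, 0.1489, 0.0484]
tool_rot: [-0.0, 0.948, -0.317, 0.0]
contact_force: [4.9, -1.9, 0.7]
gripper_width: 0.482
grasp_force: 62.0
```

Meshed: the underside is at about 0.038, below the rib tops, with no vertical force. Testing a small lateral relief while continuing down.

```bash
python3 -m crank '[{"x":0.1,"y":0,"z":0.1,"turn":0},{"x":0,"y":0,"z":0.1,"turn":0},{"x":0,"y":0,"z":0.1,"turn":0},{"x":0,"y":0,"z":0,"turn":0}]'; python3 -m crank '[{"x":0,"y":0,"z":0.1,"turn":0},{"x":0,"y":0,"z":0.1,"turn":0},{"x":0,"y":0,"z":0.1,"turn":0},{"x":0,"y":0,"z":0,"turn":0}]'
```

```text
time: 11.35
tool_pos: [0.4513, 0.1484, 0.0448]
tool_rot: [-0.0, 0.948, -0.317, -0.0]
contact_force: [3.1, -0.3, -1.0]
gripper_width: 0.481
grasp_force: 61.9
time: 11.75
tool_pos: [0.4513, 0.1483, 0.0419]
tool_rot: [0.0, 0.948, -0.317, -0.0]
contact_force: [1.0, 0.2, -1.0]
gripper_width: 0.479
grasp_force: 61.9
```

```bash
python3 -m crank '[{"x":0,"y":0,"z":0.1,"turn":0},{"x":0,"y":0,"z":0.1,"turn":0},{"x":0,"y":0,"z":0.1,"turn":0},{"x":0,"y":0,"z":0.1,"turn":0},{"x":0,"y":0,"z":0,"turn":0}]'; python3 -m crank '[{"x":0,"y":0,"z":0.1,"turn":0},{"x":0,"y":0,"z":0.1,"turn":0},{"x":0,"y":0,"z":0.05,"turn":0},{"x":0,"y":0,"z":0,"turn":0},{"x":0,"y":0,"z":0,"turn":0}]'
```

```text
time: 12.25
tool_pos: [0.4513, 0.1483, 0.0383]
tool_rot: [0.0, 0.948, -0.317, -0.0]
contact_force: [-2.9, -0.7, 4.8]
gripper_width: 0.483
grasp_force: 62.1
time: 12.75
tool_pos: [0.4513, 0.1483, 0.036]
tool_rot: [0.0, 0.948, -0.317, -0.001]
contact_force: [-4.0, -1.7, 7.0]
gripper_width: 0.482
grasp_force: 62.3
```

```bash
python3 -m crank '[{"x":0,"y":0,"z":0.05,"turn":0},{"x":0,"y":0,"z":0.05,"turn":0},{"x":0,"y":0,"z":0,"turn":0},{"x":0,"y":0,"z":0,"turn":0}]'; python3 -m crank '[{"x":0,"y":0,"z":0.04,"turn":0},{"x":0,"y":0,"z":0,"turn":0},{"x":0,"y":0,"z":0,"turn":0}]'
```

```text
time: 13.15
tool_pos: [0.4514, 0.1483, 0.0357]
tool_rot: [0.0, 0.948, -0.317, -0.001]
contact_force: [-6.8, -2.1, 12.0]
gripper_width: 0.482
grasp_force: 63.3
time: 13.45
tool_pos: [0.4514, 0.1483, 0.0356]
tool_rot: [0.001, 0.948, -0.317, -0.001]
contact_force: [-7.1, -1.4, 14.6]
gripper_width: 0.484
grasp_force: 63.7
```

The tool has stopped at 0.0356 (0.025 seat + 0.0106 grip offset) while the force rises, so the disc is on the seat. A little more preload, then a settle check.

```bash
python3 -m crank '[{"x":-0.04,"y":0,"z":0.05,"turn":0},{"x":0,"y":0,"z":0,"turn":0},{"x":0,"y":0,"z":0,"turn":0},{"x":0,"y":0,"z":0,"turn":0},{"x":0,"y":0,"z":0,"turn":0}]'; python3 -m crank '[{"x":0,"y":0,"z":0,"turn":0},{"x":0,"y":0,"z":0,"turn":0},{"x":0,"y":0,"z":0,"turn":0},{"x":0,"y":0,"z":0,"turn":0},{"x":0,"y":0,"z":0,"turn":0}]'; python3 look.py w6
```

```text
time: 13.95
tool_pos: [0.4514, 0.1483, 0.0356]
tool_rot: [0.001, 0.948, -0.317, -0.001]
contact_force: [-8.1, -3.4, 15.9]
gripper_width: 0.476
grasp_force: 64.0
time: 14.45
tool_pos: [0.4514, 0.1483, 0.0356]
tool_rot: [0.001, 0.948, -0.317, -0.001]
contact_force: [-8.5, -3.4, 17.0]
gripper_width: 0.482
grasp_force: 64.0
14.45 [0.4514 0.1483 0.0356] [ 7.000e-04  9.484e-01 -3.169e-01 -5.000e-04] [ 0.16 -0.1   2.11 -0.    1.13  2.38]
[[-0.6   -0.758 -0.255  0.517]
 [-0.8    0.57   0.189  0.099]
 [ 0.002  0.317 -0.948  0.178]
 [ 0.     0.     0.     1.   ]]
```

View pics/w6.png

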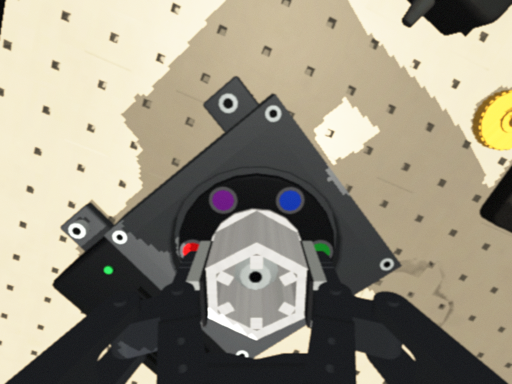

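The disc sits in the recess with the spindle nose centred in the bore at (256,277). The hub is at the same pixels as before, so it hasn't slipped in the grip, and a steady 17 N holds it home.

```bash
python3 -c "
from plant import manip
print(manip.job_done())"
```

```text
the job is handed in; nothing more can be done
None
```

The medium wheel is meshed on the spindle and fully home on its seat; the robot still holds it there with about 17 N, and the job was handed in at about 14.5 s with no verdict shown.

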